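Slide the carton home between wet-painted rails

ROBOT

A 6-joint arm with a two-finger parallel gripper is mounted at the origin on the work surface. World frame = base frame: x ahead of the robot, y to its left, z up, the work surface at z = 0. Lengths are in m, angles in rad, forces in N, time in s.
With the tool pointing down it reaches from about 0.375 to 0.9 m from the base axis. Payload 3.1 kg.
Tool frame: the origin (TCP) lies midway between the tips of the shut fingers; the grasp point (between the pads) lies 19 mm behind it; z points along the fingers, x is the direction in which the jaws open and shut, and the axes are right-handed (so a half turn about z gives the same grasp; the last joint's range is limited). The gripper opens to 85 mm and grips with 20 to 120 N. Pads are 22 mm wide; open, the fingers measure 114 mm over their backs; the gripper's body (76 mm by 85 mm) begins 54 mm behind the grasp point. The pads swing forward as they close: fully open they stand 13 mm farther back than shut.
Start: joints at [-1.365, 0.527, 1.433, -0, 1.181, -0.178], TCP at [0.234, -0.579, 0.231] pointing down, gripper open.
Joint ranges: [-3.08, 3.08], [-0.75, 2.2], [0.22, 2.44], [-1.43, 4.57], [0, 2.65], [-2.85, 2.85]. Speed limits (rad/s): [2.79, 2.79, 3.14, 3.14, 3.14, 3.14].

INTERFACE

Orientations are given as a unit quaternion [x, y, z, w].
In Python, from station import * gives the robot as it stands.
- The arm moves only by the tool servo_tool, never from a script. Its argument "targets" is a list of rows, each a list of 6 numbers: the shift along the tool's x, y, z in mm, then the turn, a rotation vector about the tool's x, y, z in degrees. A call has 1 to 10 rows; each row is the pose to reach, as a shift and turn from the pose commanded when the call began, along the tool's axes at that moment; what a row does not reach only later rows make up. A row lasts 1/8 s, in which the tool goes at most 62.5 mm and 10.7 degrees, less where a joint would pass 70% of its speed; a pose out of reach is approached as far as the arm can. A call with a gripper value outside its range is refused whole. "gripper" is the finger opening in mm, from 0 to 85.4, set as the call begins (left out, the last holds). The fingers move at their own pace and stop on an object; "newtons" is the grip in N (left out, the last holds). Time passes only in rows, so rows that repeat a pose let the fingers close. It gives the time, the measured TCP pose, the force and the opening at its end, in the units of the state.
- sense(): the state, without advancing time (a new reading comes with each control period).
- snapshot(name): name is "side" or "top" or "wrist"; returns a dict with "color" (400x640x3 uint8, red, green, blue), "vfov" (degrees; the focal length in pixels is half the picture's height over the tangent of half this angle, whatever the lens; pixels are square), "cx", "cy" (the principal point, pixels), "D" ([k1, k2, p1, p2, k3] as OpenCV has them; the pictures are not rectified), "R" (3x3) and "t" (3): a world point X has camera coordinates R X + t. Camera axes: x right, y down, z forward; pixel columns grow to the right and rows downward; lengths in m; the calibration is good to about 2 mm. A picture is of the moment at which its call begins. There is no depth.
- sign_off(): hands the job in, once; it reports no verdict.
The state is a dict: "t": time; "q": joint angles; "qd": joint speeds; "tau": joint torques, N m; "tcp_pos": TCP position; "tool_rot": TCP orientation; "force": force on the tool from outside, world axes, zero at the start; "ft_torque": the same for the moment, N m; "finger_gap": opening from 0.0 (shut) to 1.0 (fully open).
Only numpy, scipy, OpenCV 4.12 (cv2) and the standard library are available. Lean on these libraries where they do the work, as an engineer would, in place of code of your own. Each camera call takes 0.05 s, during which the arm holds its last target. There are 200 camera calls.

TASK

The two guide rails of the lane on the bench have just been painted and are still wet. Push the cardboard carton with the fingertips along the bench into the lane between them, all the way until it rests squarely against the steel end stop, without the carton or the robot ever touching either rail. Keep the carton flat on the bench (do not pick it up or tip it) and leave the spray can, tape roll and cup brush where they stand.

Things in the scene. Friction and masses are not known exactly. Their poses are not given: they have to be found in the camera images.
- lane: the fixed lane, standing straight on the bench (no floor plate). Origin at bench height in the middle of its open mouth; x runs down the lane to the stop, y to the left seen that way, z up. The rails run from x = 0 to 200 mm; their inner faces are at y = -68 and +68 mm (136 mm apart). The end stop, a bare steel plate 112 mm wide and 40 mm tall, has its face at x = 200 mm; it may be touched.
- rail_left: wet grey painted angle-iron rail on the lane's +y side, 200 mm long, upright leg 5 mm thick and 28 mm tall, foot flange 4 mm thick and reaching to 98 mm from the lane's middle line, pointing outwards. Origin at bench height in the middle of the upright's mouth end, axes as the lane's. Must not be touched.
- rail_right: the same rail, mirrored, on the lane's -y side. Must not be touched.
- carton: closed cardboard carton, 130 mm long (its x), 110 mm wide (its y), 60 mm tall, about 0.5 kg, loose on the bench outside the lane's mouth; its x roughly points down the lane, but it starts up to 35 mm to one side and up to 15 degrees askew. Origin at the centre of its underside. Home against the stop its origin is at x = 135 mm of the lane. It slides with plain friction and stays where it is left.
- spray_can: standing aluminium spray can, 66 mm across and 190 mm tall; origin at the centre of its underside. Bystander, beyond the stop.
- tape_roll: dark roll of tape lying flat, 100 mm across and 45 mm tall; origin at the centre of its underside. Bystander, outside one rail.
- cup_brush: steel cup brush standing on its wide end, 76 mm across and 50 mm tall; origin at the centre of its underside. Bystander, outside the other rail.
There are look-alikes about, which are no part of the job. What is meant by the carton is not blue, and is the larger of those in its own colour.

How it is judged:
On the way:
1. the carton's front has gone into the mouth of the lane, flat on the bench (x of carton in the frame of lane between -0.04 and 0.08 m and y of carton in the frame of lane between -0.016 and 0.016 m and height (world z) of carton below 0.006 m), for 0.05 s.
At the end, for the whole second after the job is handed in: the carton lies flat and still in the lane, within 6 mm of the end stop and within 0.1 rad of square to it, clear of both rails (x of carton in the frame of lane between 0.129 and 0.139 m and y of carton in the frame of lane between -0.014 and 0.014 m and angle between the x axis of carton and the x axis of lane, either way round below 0.1 rad and height (world z) of carton below 0.005 m and angle between carton's own z axis and vertical below 0.05 rad and linear speed of carton below 0.01 m/s); the robot touches nothing.
It fails at once if something touches the left rail (contact force between rail_left and anything else above 0.1 N).
It fails at once if something touches the right rail (contact force between rail_right and anything else above 0.1 N).
It fails at once if the carton is lifted off the bench (height (world z) of carton above 0.01 m).
It fails at once if the carton is tipped (angle between carton's own z axis and vertical above 0.15 rad).
It fails at once if a bystander is moved by more than 15 mm (distance of any of spray_can, tape_roll, cup_brush from where it was at the start of the episode above 0.015 m).
It also fails if it takes over 58 s, if anything falls off the work surface, if the arm or the gripper's body presses on something with over 40 N, if the wrist force passes 120 N, or if a joint passes its speed limit or range.

## Working session

There is one attempt and no reset: what is moved stays moved. The work goes in short steps, Python scripts to look and compute and a tool call to move; the robot and the scene stay as the last step left them, time stands still between calls to the robot, and variables do not carry over. Pictures are saved under pics/ and viewed, about 8 in all and at most 12, crops included, and the job is handed in when it is done.

Besides the shell and the picture viewer there is one more tool, called as name(argument=value, ...), one argument or row to a line, values as JSON. servo_tool: Moves the arm, as the interface text tells. Its arguments: {"type":"object","properties":{"targets":{"type":"array","items":{"type":"array","items":{"type":"number"}}},"gripper":{"type":"number"},"newtons":{"type":"number"}},"required":["targets"]}

```bash
mkdir -p pics; ls; python3 - <<'E'
from station import *
import cv2
s=sense();print(s['t'],s['tcp_pos'],s['tool_rot'],s['finger_gap'])
for n in('top','side'):
    p=snapshot(n);cv2.imwrite(f'pics/{n}0.png',p['color'][:,:,::-1]);print(n,p['vfov'],p['cx'],p['cy'],p['D'],p['R'],p['t'])
E
```

```text
pics
0.0 [ 0.23387999 -0.57881601  0.23034368] [ 8.28984589e-01 -5.59270397e-01 -7.89462508e-04 -7.42378880e-04] 0.9998006080326605
top 55.59788795221015 316.6282846736368 201.11402817249734 [-0.03614763  0.          0.          0.          0.        ] [[ 0.01537411 -0.99983125  0.0100553 ]
 [-0.99475553 -0.01631154 -0.10097213]
 [ 0.10111911 -0.00845021 -0.99483844]] [-0.00831269  0.51319829  0.97704964]
side 42.78053330513387 317.43933708694556 194.45983977142015 [0.05295178 0.         0.         0.         0.        ] [[-0.90776117 -0.41913751 -0.01712939]
 [-0.26802845  0.61093551 -0.74492855]
 [ 0.32269245 -0.67162605 -0.66692431]] [0.47922612 0.16374161 1.42755023]
```

View pics/top0.png

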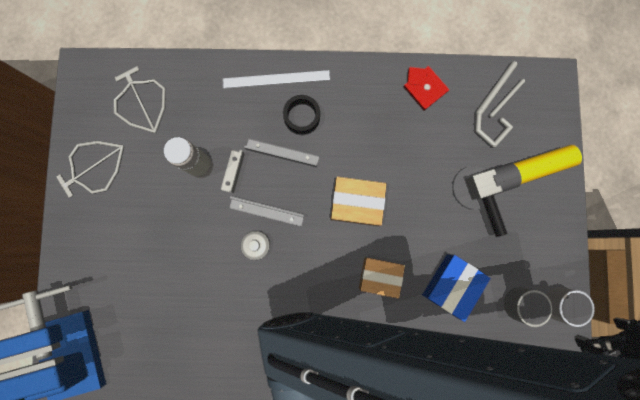

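View pics/side0.png

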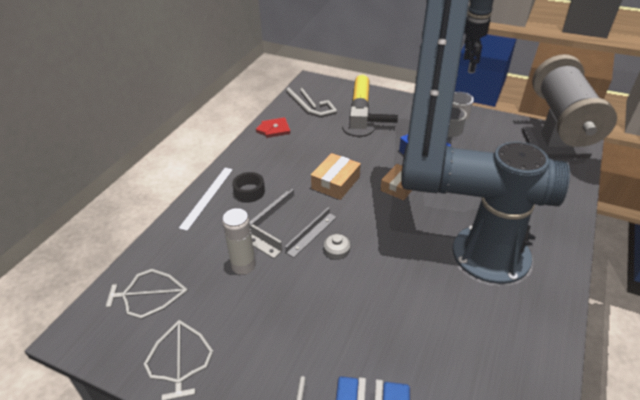

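Top view: candidates are the tan carton (359,201), a smaller brown carton (384,278) and a blue carton (458,286). The tan one is the larger of its colour and lies at the lane mouth. The lane has its mouth at the right, around (310,190), and the stop at (231,171). I'll confirm this in a crop and measure.

```bash
cat > h.py <<'E'
from station import *
import cv2, numpy as np
def K(p):
    f=200/np.tan(np.radians(p['vfov'])/2); return np.array([[f,0,p['cx']],[0,f,p['cy']],[0,0,1.]])
def ray(p,uv,z):
    uv=np.asarray(uv,float).reshape(-1,1,2)
    d=cv2.undistortPoints(uv,K(p),p['D']).reshape(-1,2)
    d=np.c_[d,np.ones(len(d))]@p['R']; c=-p['R'].T@p['t']
    return (c+d*((z-c[2])/d[:,2])[:,None])[:,:2]
def carton(p,roi=(slice(130,260),slice(200,420)),z=.06):
    hsv=cv2.cvtColor(p['color'],cv2.COLOR_RGB2HSV); m=np.zeros(hsv.shape[:2],np.uint8)
    m[roi]=cv2.inRange(hsv,(8,60,120),(28,255,255))[roi]
    c=max(cv2.findContours(cv2.morphologyEx(m,cv2.MORPH_CLOSE,np.ones((25,25))),0,2)[0],key=cv2.contourArea)
    w=ray(p,c,z).astype(np.float32)
    return cv2.minAreaRect(w),c,cv2.minAreaRect(c)
E
python3 - <<'E'
from h import *
p=snapshot('top');r,c,rp=carton(p)
print(r,rp,cv2.boxPoints(r))
im=p['color'][:,:,::-1].copy()
hsv=cv2.cvtColor(p['color'],cv2.COLOR_RGB2HSV)
print(hsv[155,265:300:5],hsv[120,250])
cv2.imwrite('pics/crop.png',cv2.resize(im[125:275,210:410],None,fx=4,fy=4,interpolation=cv2.INTER_CUBIC))
E
```

```text
((0.5135517716407776, -0.10769251734018326), (0.13062454760074615, 0.11188788712024689), 83.48124694824219) ((358.8717346191406, 200.4832763671875), (51.433876037597656, 43.414852142333984), 7.4314093589782715) [[ 0.45055473 -0.1662313 ]
 [ 0.5617192  -0.17893375]
 [ 0.5765488  -0.04915373]
 [ 0.46538436 -0.03645128]]
[[ 15   5 103]
 [165   7  73]
 [170   7 115]
 [ 15   3 159]
 [ 60   2 166]
 [ 20   5 170]
 [ 40   5 169]] [  0   0 106]
```

View pics/crop.png

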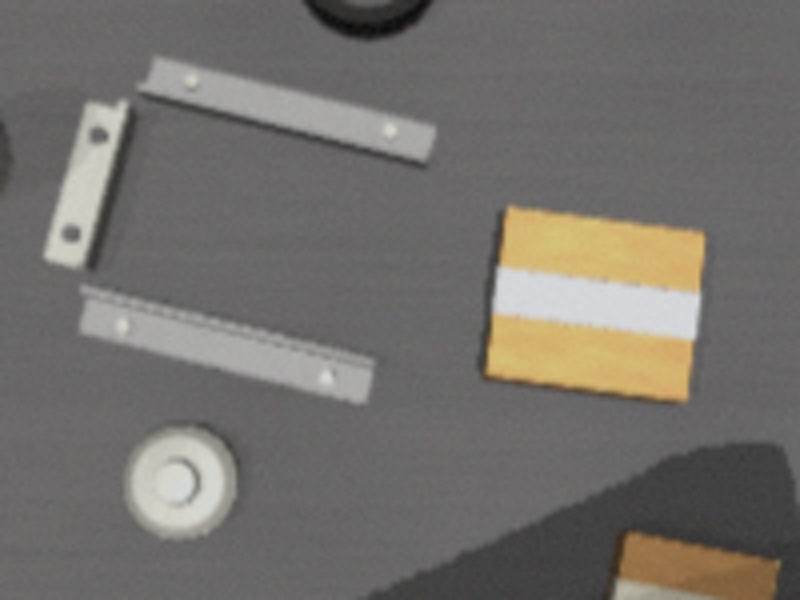

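The crop confirms it: tan 130x110 carton with white tape, centre (359,201) px in the full picture. Rails, stop and brush are clear. Next, fit the lane from the flange outer edges (±98 mm) and mouth ends.

```bash
python3 - <<'E'
from h import *
p=snapshot('top')
hsv=cv2.cvtColor(p['color'],cv2.COLOR_RGB2HSV)
m=cv2.inRange(hsv,(0,0,135),(180,50,255)); m[:,325:]=0
cs=cv2.findContours(m,0,1)[0]
for c in cs:
    if cv2.contourArea(c)<150: continue
    r=cv2.minAreaRect(c); x,y=r[0]
    if 215<x<325 and 135<y<225:
        w=ray(p,c,.004).astype(np.float32); rr=cv2.minAreaRect(w); print(np.round(r[0]),rr[1]); print(cv2.boxPoints(rr).round(4).tolist()); print('z28',cv2.boxPoints(cv2.minAreaRect(ray(p,c,.028).astype(np.float32))).round(4).tolist()); print('z40',cv2.boxPoints(cv2.minAreaRect(ray(p,c,.04).astype(np.float32))).round(4).tolist())
for n,u in (('can',[179,151]),('tape',[301,114]),('brush',[256,245])): print(n,ray(p,u,{'can':.19,'tape':.045,'brush':.05}[n]))
E
```

```text
[266. 211.] (0.20485737919807434, 0.032665036618709564)
[[0.44780001044273376, 0.041200000792741776], [0.4796000123023987, 0.033799998462200165], [0.5260000228881836, 0.23330000042915344], [0.4941999912261963, 0.24070000648498535]]
z28 [[0.44690001010894775, 0.04039999842643738], [0.4779999852180481, 0.03319999948143959], [0.5234000086784363, 0.2280000001192093], [0.49230000376701355, 0.2353000044822693]]
z40 [[0.4465000033378601, 0.04010000079870224], [0.4772000014781952, 0.03290000185370445], [0.5220000147819519, 0.22540000081062317], [0.49129998683929443, 0.23250000178813934]]
[231. 170.] (0.029040396213531494, 0.11937395483255386)
[[0.5361999869346619, 0.2345999926328659], [0.6521999835968018, 0.20640000700950623], [0.6590999960899353, 0.23469999432563782], [0.5430999994277954, 0.2628999948501587]]
z28 [[0.53329998254776, 0.22930000722408295], [0.6466000080108643, 0.20180000364780426], [0.6532999873161316, 0.22930000722408295], [0.5400000214576721, 0.25690001249313354]]
z40 [[0.5318999886512756, 0.22660000622272491], [0.6438000202178955, 0.19939999282360077], [0.6503999829292297, 0.22669999301433563], [0.5385000109672546, 0.2538999915122986]]
[281. 151.] (0.2056387960910797, 0.025045955553650856)
[[0.614799976348877, 0.0015999999595806003], [0.63919997215271, -0.00419999985024333], [0.6866000294685364, 0.19589999318122864], [0.6621999740600586, 0.20170000195503235]]
z28 [[0.6100000143051147, 0.0017000000225380063], [0.6338000297546387, -0.0038999998942017555], [0.6801000237464905, 0.1914999932050705], [0.6563000082969666, 0.19709999859333038]]
z40 [[0.6075999736785889, 0.0017999999690800905], [0.6312000155448914, -0.003700000001117587], [0.6769000291824341, 0.18930000066757202], [0.6534000039100647, 0.1949000060558319]]
can [[0.6045418  0.31174661]]
tape [[0.74354253 0.04515026]]
brush [[0.39581502 0.15291303]]
```

```bash
cat >> h.py <<'E'
from scipy.spatial.transform import Rotation as Ro
O=np.array([.544,.020]);A=np.radians(76.7)
U=np.array([np.cos(A),np.sin(A)]);N=np.array([-U[1],U[0]])
def lane(w): d=np.asarray(w)-O; return np.array([d@U,d@N])*1000
def goal(x,y,deg,z):
    "lane x,y mm of TCP, push heading vs lane deg, z mm -> row"
    s=sense();R=Ro.from_quat(s['tool_rot']); w=np.r_[O+(x*U+y*N)/1000,z/1000]
    h=A+np.radians(deg);X=np.array([np.sin(h),-np.cos(h),0]);Z=np.array([0,0,-1.]);Y=np.cross(Z,X)
    T=Ro.from_matrix(np.c_[X,Y,Z])
    print(np.r_[R.inv().apply(w-s['tcp_pos'])*1000,(R.inv()*T).as_rotvec(degrees=True)].round(1))
def report():
    s=sense();M=Ro.from_quat(s['tool_rot']).as_matrix();Y=-M[:,1]
    print('t',s['t'],'tcp lane',lane(s['tcp_pos'][:2]).round(1),'z',s['tcp_pos'][2].round(4),'head',np.degrees(np.arctan2(Y[1],Y[0])-A).round(2),'F',np.round(s['force'],1),s['finger_gap'])
E
python3 - <<'E'
from h import *
report();goal(-229,-11,6.8,120)
p=snapshot('top');print(ray(p,[384,278],.04),ray(p,[458,286],.06))
E
```

```text
t 0.2 tcp lane [-654.3  163.9] z 0.2307 head -54.71 F [ 0.5 -0.3 -1.2] 1.0021770023350427
[-2.460e+02 -3.885e+02  1.111e+02 -1.000e-01  1.000e-01 -6.150e+01]
[[ 0.31642077 -0.17593239]] [[ 0.30035172 -0.35994556]]
```

servo_tool(
  targets=[
    [-246,-388,0,0,0,-61.5],
    [-246,-388,0,0,0,-61.5],
    [-246,-388,0,0,0,-61.5],
    [-246,-388,0,0,0,-61.5],
    [-246,-388,0,0,0,-61.5],
    [-246,-388,0,0,0,-61.5],
    [-246,-388,0,0,0,-61.5],
    [-246,-388,0,0,0,-61.5],
    [-246,-388,50,0,0,-61.5],
    [-246,-388,110,0,0,-61.5],
  ],
  gripper=60,
)

```text
t: 1.5
tcp_pos: [0.5036, -0.2064, 0.1216]
tool_rot: [0.998, -0.056, 0.002, 0.001]
force: [0.6, -1.0, -0.9]
finger_gap: 0.705
```

```bash
python3 - <<'E'
from h import *
report();goal(-229,-11,6.8,12)
p=snapshot('top');r,c,rp=carton(p);print(r,lane(r[0]))
a=p['color'][100:300,250:450,::-1];b=cv2.resize(snapshot('wrist')['color'][:,:,::-1],None,fx=.6,fy=.6)
cv2.imwrite('pics/2.png',np.hstack([cv2.resize(a,(400,400)),cv2.copyMakeBorder(b,0,160,0,0,0)]))
E
```

```text
t 1.5 tcp lane [-229.6  -12.8] z 0.1216 head 6.88 F [ 0.6 -1.  -0.9] 0.7045058967009479
[-2.200e+00 -1.100e+00  1.096e+02  2.000e-01 -3.000e-01  1.000e-01]
((0.5165938138961792, -0.1069677397608757), (0.1292506903409958, 0.10604792088270187), 83.04008483886719) [-129.86710777   -2.53777386]
```

View pics/2.png

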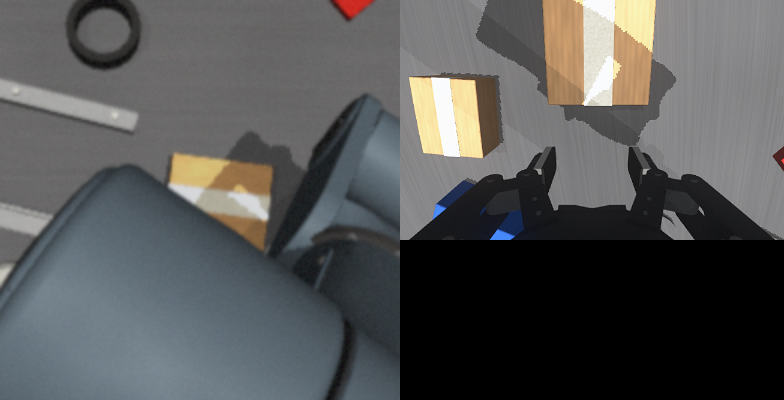

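Top view is now partly covered by the arm. Wrist view: carton's rear edge is at row 173 (unscaled), nearly level, centred at col ~330 against the fingers' ~320, so the alignment is good. I'll descend behind it.

servo_tool(
  targets=[
    [-2,-1,55,0,0,0],
    [-2,-1,100,0,0,0],
    [-2,-1,110,0,0,0],
    [-2,-1,110,0,0,0],
  ],
)

```text
t: 2.1
tcp_pos: [0.5008, -0.2056, 0.0127]
tool_rot: [0.998, -0.057, 0.001, 0.0]
force: [0.2, -0.1, 0.8]
finger_gap: 0.702
```

```bash
python3 - <<'E'
from h import *
report();goal(-214,-9.5,6.8,12);goal(-150,-1,0,12)
p=snapshot('wrist');print(p['R'],p['t'])
E
```

```text
t 2.1 tcp lane [-229.5   -9.9] z 0.0127 head 6.78 F [ 0.2 -0.1  0.8] 0.701745440453622
[  1.5 -15.4   0.7   0.1  -0.1  -0. ]
[  0.6 -80.    0.6   0.   -0.1   6.8]
[[ 0.99358563 -0.11307174  0.00154169]
 [-0.10899931 -0.95399195  0.27931795]
 [-0.03011221 -0.27769434 -0.96019743]] [-0.52122835 -0.11803476  0.12669597]
```

servo_tool(
  targets=[
    [0,-4,0,0,0,0],
    [0,-8,0,0,0,0],
    [0,-12,0,0,0,0],
    [0,-15,0,0,0,0],
    [0,-18,0,0,0,0],
    [0,-21,0,0,0,0],
    [0,-24,0,0,0,0],
    [0,-27,0,0,0,0],
    [0,-30,0,0,0,0],
  ],
)

```text
t: 3.28
tcp_pos: [0.5034, -0.1752, 0.0113]
tool_rot: [0.998, -0.057, 0.0, 0.0]
force: [0.9, -2.7, -1.2]
finger_gap: 0.705
```

```bash
python3 - <<'E'
from h import *
report();goal(-150,-1,0,12)
E
```

```text
t 3.275 tcp lane [-199.3   -5.4] z 0.0113 head 6.78 F [ 0.9 -2.7 -1.2] 0.7049319943907326
[  1.5 -49.4  -0.7   0.   -0.    6.8]
```

Contact made (2.7 N). Next, a push with a gentle turn.

servo_tool(
  targets=[
    [0,-4,0,0,0,0.5],
    [0,-8,0,0,0,1.2],
    [0,-12,0,0,0,2],
    [0,-16,0,0,0,2.8],
    [0.5,-20,0,0,0,3.6],
    [0.5,-24,0,0,0,4.4],
    [0.5,-28,0,0,0,5.2],
    [1,-32,0,0,0,6],
    [1,-36,0,0,0,6.8],
    [1,-40,0,0,0,6.8],
  ],
)

```text
t: 4.53
tcp_pos: [0.5092, -0.1354, 0.0114]
tool_rot: [0.993, -0.116, 0.0, 0.0]
force: [-0.1, -3.2, -1.3]
finger_gap: 0.702
```

```bash
python3 - <<'E'
from h import *
report()
p=snapshot('top');w=snapshot('wrist')
a=p['color'][100:300,200:400,::-1];b=cv2.resize(w['color'][:,:,::-1],None,fx=.6,fy=.6)
cv2.imwrite('pics/3.png',np.hstack([cv2.resize(a,(400,400)),cv2.copyMakeBorder(b,0,160,0,0,0)]))
E
```

```text
t 4.525 tcp lane [-159.2   -1.9] z 0.0114 head -0.05 F [-0.1 -3.2 -1.3] 0.7017234206571039
```

View pics/3.png

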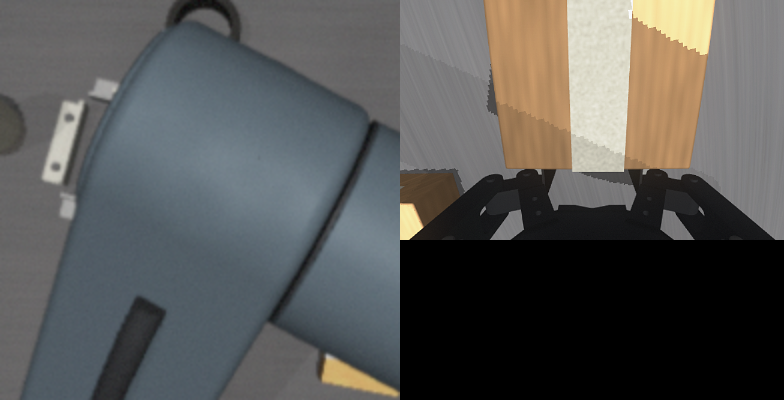

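The wrist view shows the carton's rear edge flush at row ~279 with both corners at (178,278) and (483,280). The top view is blocked by the arm. I'll back off and rise so the wrist camera can see carton and rails together.

servo_tool(
  targets=[
    [0,25,0,0,0,0],
    [0,40,0,0,0,0],
    [0,40,-60,0,0,0],
    [0,40,-120,0,0,0],
    [0,40,-180,0,0,0],
    [0,40,-240,0,0,0],
    [0,40,-280,0,0,0],
    [0,40,-280,0,0,0],
    [0,40,-280,0,0,0],
  ],
)

```text
t: 5.75
tcp_pos: [0.4987, -0.1739, 0.2906]
tool_rot: [0.993, -0.116, -0.001, -0.001]
force: [-0.1, 0.1, -0.6]
finger_gap: 0.702
```

```bash
python3 - <<'E'
from h import *
report()
w=snapshot('wrist');cv2.imwrite('pics/4.png',w['color'][:,:,::-1])
np.save('w4.npy',w,allow_pickle=True)
E
```

```text
t 5.75 tcp lane [-199.1   -0.6] z 0.2906 head -0.03 F [-0.1  0.1 -0.6] 0.7019999779554902
```

View pics/4.png

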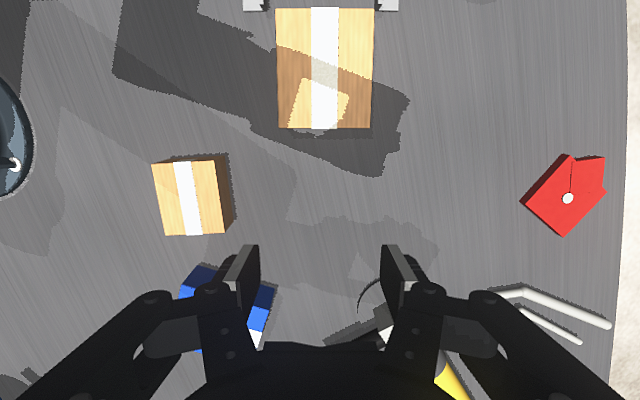

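Carton at (325,68) px, rail mouths at (257,5) and (388,5). Moving 120 mm forward at this height puts both fully in view.

servo_tool(
  targets=[
    [0,-50,0,0,0,0],
    [0,-100,0,0,0,0],
    [0,-120,0,0,0,0],
    [0,-120,0,0,0,0],
    [0,-120,0,0,0,0],
  ],
)

```text
t: 6.42
tcp_pos: [0.5267, -0.0582, 0.2902]
tool_rot: [0.993, -0.116, -0.001, 0.0]
force: [0.3, -0.3, 0.1]
finger_gap: 0.702
```

```bash
python3 - <<'E'
from h import *
report()
w=snapshot('wrist');cv2.imwrite('pics/5.png',w['color'][:,:,::-1])
import pickle;pickle.dump(w,open('w5.pkl','wb'))
E
```

```text
t 6.425 tcp lane [-80.   -1.1] z 0.2902 head -0.03 F [ 0.3 -0.3  0.1] 0.7018858815100932
```

View pics/5.png

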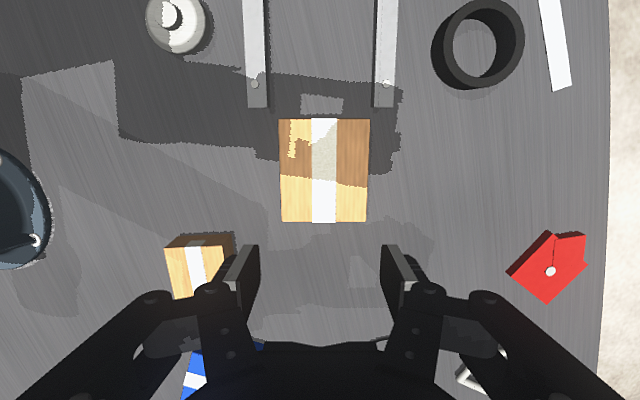

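```bash
python3 - <<'E'
from h import *
import pickle;w=pickle.load(open('w5.pkl','rb'))
g=cv2.GaussianBlur(cv2.cvtColor(w['color'],cv2.COLOR_RGB2GRAY),(3,3),0).astype(float);gx=np.gradient(g,axis=1)
L=[]
for (c0,c1,s) in ((236,256,1),(386,406,-1)):
    pts=np.array([[c0+np.argmax(s*gx[r,c0:c1]),r] for r in range(3,104)],float)
    q=np.array([lane(a) for a in ray(w,pts,.004)])
    l=cv2.fitLine(q.astype(np.float32),cv2.DIST_HUBER,0,.01,.01).ravel(); k=l[1]/l[0]
    L.append((l[3]-l[2]*k,k));print('outer y at x0',L[-1][0].round(1),'slope deg',np.degrees(k).round(2),'resid',np.median(abs(q[:,1]-L[-1][0]-k*q[:,0])).round(2))
hsv=cv2.cvtColor(w['color'],cv2.COLOR_RGB2HSV);m=cv2.inRange(hsv,(5,50,80),(30,255,255));m[:105]=0;m[230:]=0;m[:,:265]=0;m[:,385:]=0
m=cv2.morphologyEx(m,cv2.MORPH_CLOSE,np.ones((41,41)))
c=max(cv2.findContours(m,0,1)[0],key=cv2.contourArea)
q=np.array([lane(a) for a in ray(w,c,.06)]).astype(np.float32);r=cv2.minAreaRect(q);print('carton lane',r,cv2.boundingRect(c))
# mouth row
for col in (250,258,378,386): 
    gy=np.gradient(g[95:115,col]); rr=95+np.argmin(gy); print(col,rr,lane(ray(w,[col,rr],.004)[0]).round(1))
E
```

```text
outer y at x0 96.9 slope deg 0.16 resid 0.3
outer y at x0 -99.2 slope deg 0.08 resid 0.32
carton lane ((-80.51558685302734, -5.752876281738281), (129.22926330566406, 110.1080093383789), 0.018514428287744522) (278, 118, 92, 104)
250 107 [-2.1 93.5]
258 107 [-2.2 82.6]
378 107 [ -2.2 -79.4]
386 107 [ -2.1 -90.2]
```

Carton is square to the lane within 0.2° but 4.6 mm right of the lane's middle line, with its front about 13 mm outside the mouth. I'll go back down behind it, then push in with a slight drift to the left.

servo_tool(
  targets=[
    [3,60,0,0,0,0],
    [3,118,0,0,0,0],
    [3,118,0,0,0,0],
    [3,118,60,0,0,0],
    [3,118,120,0,0,0],
    [3,118,180,0,0,0],
    [3,118,240,0,0,0],
    [3,118,278,0,0,0],
    [3,118,278,0,0,0],
    [3,118,278,0,0,0],
  ],
)

```text
t: 7.72
tcp_pos: [0.5037, -0.1735, 0.0144]
tool_rot: [0.993, -0.116, 0.001, 0.0]
force: [0.5, -0.5, 0.4]
finger_gap: 0.699
```

servo_tool(
  targets=[
    [0,-10,0,0,0,0],
    [0,-20,0,0,0,0],
    [0,-27,0,0,0,0],
    [0,-31,0,0,0,0],
    [0,-35,0,0,0,0],
    [0,-38,0,0,0,0],
    [0,-40,0,0,0,0],
  ],
)

```text
t: 8.6
tcp_pos: [0.5122, -0.1341, 0.0132]
tool_rot: [0.993, -0.116, -0.0, 0.0]
force: [-0.5, -2.1, -0.6]
finger_gap: 0.704
```

```bash
python3 - <<'E'
from h import *
report()
E
```

```text
t 8.6 tcp lane [-157.3   -4.5] z 0.0132 head -0.01 F [-0.5 -2.1 -0.6] 0.7042276071303571
```

servo_tool(
  targets=[
    [-0.4,-4,0,0,0,0],
    [-0.8,-8,0,0,0,0],
    [-1.2,-12,0,0,0,0],
    [-1.6,-16,0,0,0,0],
    [-2,-20,0,0,0,0],
    [-2.5,-25,0,0,0,0],
    [-3,-30,0,0,0,0],
    [-3.5,-35,0,0,0,0],
    [-4,-40,0,0,0,0],
    [-4.5,-45,0,0,0,0],
  ],
)

```text
t: 9.85
tcp_pos: [0.5181, -0.089, 0.0133]
tool_rot: [0.993, -0.116, -0.0, -0.0]
force: [0.7, -2.1, -1.5]
finger_gap: 0.703
```

```bash
python3 - <<'E'
from h import *
report()
w=snapshot('wrist');hsv=cv2.cvtColor(w['color'],cv2.COLOR_RGB2HSV)
m=cv2.inRange(hsv,(5,50,60),(30,255,255));m[290:]=0;m[:,:100]=0;m[:,560:]=0
for r in (230,250,265,272):
    x=np.flatnonzero(m[r]);print(r,x.min(),x.max(),[lane(a).round(1).tolist() for a in ray(w,[[x.min(),r],[x.max(),r]],.06)])
E
```

```text
t 9.85 tcp lane [-1.12e+02  1.00e-01] z 0.0133 head -0.01 F [ 0.7 -2.1 -1.5] 0.70253171286729
230 164 480 [[-80.4, 52.8], [-80.4, -55.2]]
250 167 477 [[-87.9, 52.9], [-87.8, -55.2]]
265 170 474 [[-93.7, 52.6], [-93.7, -55.0]]
272 171 473 [[-96.5, 52.7], [-96.4, -55.1]]
```

Carton is centred to within about 0.5 mm (edges 52.7 / -55.1, lane middle -1.1) and square. Pushing straight in.

servo_tool(
  targets=[
    [0,-5,0,0,0,0],
    [0,-10,0,0,0,0],
    [0,-15,0,0,0,0],
    [0,-20,0,0,0,0],
    [0,-25,0,0,0,0],
    [0,-30,0,0,0,0],
    [0,-35,0,0,0,0],
    [0,-40,0,0,0,0],
    [0,-45,0,0,0,0],
    [0,-50,0,0,0,0],
  ],
)

```text
t: 11.15
tcp_pos: [0.5297, -0.0404, 0.0133]
tool_rot: [0.993, -0.116, -0.0, 0.0]
force: [0.1, -3.2, 0.1]
finger_gap: 0.702
```

servo_tool(
  targets=[
    [0,-5,0,0,0,0],
    [0,-10,0,0,0,0],
    [0,-15,0,0,0,0],
    [0,-20,0,0,0,0],
    [0,-25,0,0,0,0],
    [0,-30,0,0,0,0],
    [0,-35,0,0,0,0],
    [0,-40,0,0,0,0],
    [0,-45,0,0,0,0],
    [0,-50,0,0,0,0],
  ],
)

```text
t: 12.4
tcp_pos: [0.5412, 0.0083, 0.0133]
tool_rot: [0.993, -0.116, -0.0, 0.0]
force: [-1.5, -3.9, 0.7]
finger_gap: 0.7
```

```bash
python3 - <<'E'
from h import *
report()
w=snapshot('wrist');hsv=cv2.cvtColor(w['color'],cv2.COLOR_RGB2HSV)
m=cv2.inRange(hsv,(5,50,60),(30,255,255));m[290:]=0;m[:,:100]=0;m[:,560:]=0
for r in (230,250,265,272):
    x=np.flatnonzero(m[r]);print(r,x.min(),x.max(),[lane(a).round(1).tolist() for a in ray(w,[[x.min(),r],[x.max(),r]],.06)])
E
```

```text
t 12.4 tcp lane [-12.1   0. ] z 0.0133 head -0.01 F [-1.5 -3.9  0.7] 0.7003570529939012
230 164 480 [[19.5, 52.8], [19.6, -55.2]]
250 167 477 [[12.1, 52.8], [12.1, -55.3]]
265 170 474 [[6.2, 52.6], [6.3, -55.1]]
272 171 473 [[3.5, 52.6], [3.5, -55.2]]
```

servo_tool(
  targets=[
    [0,-6,0,0,0,0],
    [0,-12,0,0,0,0],
    [0,-18,0,0,0,0],
    [0,-24,0,0,0,0],
    [0,-30,0,0,0,0],
    [0,-36,0,0,0,0],
    [0,-42,0,0,0,0],
    [0,-48,0,0,0,0],
    [0,-54,0,0,0,0],
    [0,-58,0,0,0,0],
  ],
)

```text
t: 13.7
tcp_pos: [0.5545, 0.0648, 0.0133]
tool_rot: [0.993, -0.116, -0.0, 0.0]
force: [-1.1, -3.7, 1.1]
finger_gap: 0.701
```

servo_tool(
  targets=[
    [0,-1,0,0,0,0],
    [0,-2,0,0,0,0],
    [0,-3,0,0,0,0],
    [0,-4,0,0,0,0],
  ],
)

```text
t: 14.2
tcp_pos: [0.5554, 0.0682, 0.0133]
tool_rot: [0.993, -0.116, -0.0, 0.0]
force: [-1.4, -4.3, 0.6]
finger_gap: 0.7
```

servo_tool(
  targets=[
    [0,-1,0,0,0,0],
    [0,-2,0,0,0,0],
  ],
)

```text
t: 14.45
tcp_pos: [0.5559, 0.0702, 0.0133]
tool_rot: [0.993, -0.116, -0.0, -0.0]
force: [-1.6, -4.5, 1.0]
finger_gap: 0.7
```

servo_tool(
  targets=[
    [0,-1,0,0,0,0],
    [0,-2,0,0,0,0],
    [0,-2,0,0,0,0],
  ],
)

```text
t: 14.82
tcp_pos: [0.5564, 0.0724, 0.0133]
tool_rot: [0.993, -0.116, 0.0, -0.0]
force: [-1.4, -3.0, 1.1]
finger_gap: 0.706
```

servo_tool(
  targets=[
    [0,-1,0,0,0,0],
    [0,-1,0,0,0,0],
  ],
)

```text
t: 15.08
tcp_pos: [0.5566, 0.0733, 0.0133]
tool_rot: [0.993, -0.116, 0.0, -0.0]
force: [-0.9, -3.4, 0.7]
finger_gap: 0.702
```

servo_tool(
  targets=[
    [0,-1,0,0,0,0],
    [0,-1,0,0,0,0],
  ],
)

```text
t: 15.32
tcp_pos: [0.5568, 0.0742, 0.0133]
tool_rot: [0.993, -0.116, 0.0, -0.0]
force: [-0.9, -2.4, 0.7]
finger_gap: 0.701
```

servo_tool(
  targets=[
    [0,-1,0,0,0,0],
    [0,-1,0,0,0,0],
  ],
)

```text
t: 15.58
tcp_pos: [0.557, 0.0752, 0.0133]
tool_rot: [0.993, -0.116, -0.0, -0.0]
force: [-0.7, -3.7, 1.1]
finger_gap: 0.704
```

servo_tool(
  targets=[
    [0,-1,0,0,0,0],
    [0,-1,0,0,0,0],
  ],
)

```text
t: 15.82
tcp_pos: [0.5571, 0.0752, 0.0133]
tool_rot: [0.993, -0.116, -0.0, 0.001]
force: [-0.7, -6.7, 0.9]
finger_gap: 0.703
```

servo_tool(
  targets=[
    [0,-1,0,0,0,0],
    [0,-1,0,0,0,0],
  ],
)

```text
t: 16.08
tcp_pos: [0.557, 0.0752, 0.0133]
tool_rot: [0.993, -0.116, -0.0, 0.001]
force: [-3.3, -11.4, 1.3]
finger_gap: 0.701
```

It's against the stop: the TCP stalled and the force rose to 11 N. Backing off, rising and checking.

servo_tool(
  targets=[
    [0,3,0,0,0,0],
    [0,15,0,0,0,0],
    [0,35,0,0,0,0],
    [0,35,-60,0,0,0],
    [0,35,-120,0,0,0],
    [0,35,-180,0,0,0],
    [0,35,-240,0,0,0],
    [0,0,-277,0,0,0],
    [0,-40,-277,0,0,0],
    [0,-40,-277,0,0,0],
  ],
)

```text
t: 17.32
tcp_pos: [0.5667, 0.1171, 0.2907]
tool_rot: [0.993, -0.115, 0.001, -0.0]
force: [-0.6, -0.5, 0.5]
finger_gap: 0.699
```

```bash
python3 - <<'E'
from h import *
report()
w=snapshot('wrist');cv2.imwrite('pics/6.png',w['color'][:,:,::-1])
hsv=cv2.cvtColor(w['color'],cv2.COLOR_RGB2HSV);m=cv2.inRange(hsv,(5,50,80),(30,255,255));m[300:]=0;m[:,:230]=0;m[:,420:]=0
m=cv2.morphologyEx(m,cv2.MORPH_CLOSE,np.ones((41,41)))
c=max(cv2.findContours(m,0,1)[0],key=cv2.contourArea)
q=np.array([lane(a) for a in ray(w,c,.06)]).astype(np.float32);print('carton lane',cv2.minAreaRect(q),cv2.boundingRect(c))
E
```

```text
t 17.325 tcp lane [99.7  0.2] z 0.2907 head 0.14 F [-0.6 -0.5  0.5] 0.6986430476446285
carton lane ((133.17510986328125, -1.2366828918457031), (129.5275115966797, 110.2645034790039), 0.1640104055404663) (274, 88, 94, 109)
```

View pics/6.png

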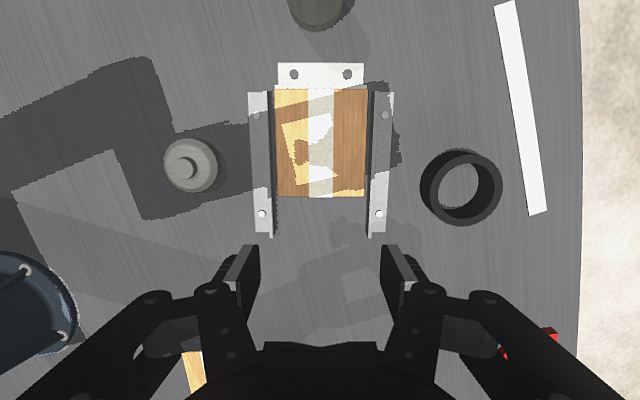

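The carton (box 274–368 × 88–197 px) sits flush with the stop at row 88, central between the rails with even gaps, and the bystanders stand where they were. Robot is clear, so I'm handing in.

```bash
python3 -c "
from station import *
print(sign_off())"
```

```text
the job is handed in; nothing more can be done
None
```

The carton is in the lane, resting squarely against the end stop. I handed the job in at about 17 s; sign-off gives no verdict.

- **Push:** I pushed the carton from behind with the partly open fingertips. Outside the mouth I turned it about 7° to square it, and drifted it about 4.5 mm left to centre it as it went in. From there I pushed straight until the arm stalled at the stop, with the force rising from about 4 N to 11 N.
- **Position:** The last wrist view put the carton at x ≈ 133 mm in my lane frame. My frame's mouth read about 2 mm off, so that is about 135 mm, which is home. It was about 0.1 mm from the lane's middle line and within 0.2° of square.
- **Surroundings:** The final view shows even gaps to both rails and the gripper clear above. The tape roll and brush look where they were. Only the near edge of the spray can is in that picture, and nothing went near it. I judged the bystanders by eye and did not re-measure them.
- **Disagreements:** The wrist and top views differed by about 1 mm sideways and 2 mm along the lane, within calibration. The stop came about 3 mm later than I had predicted, probably because the fingertips' reach was only estimated.

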